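# Push a spoiled tub through the waste box's swing flap

## Task

The red-lidded sauce tub on the shelf of the waste box is spoiled. Push the orange self-closing flap open with one finger of the gripper and, while that finger keeps it open, push the tub along the shelf with the other finger until it drops into the box; then come away so that the flap swings shut. Only push the tub, never lift it or shove the shut flap open with it, and leave everything else on the table where it stands.

Things in the scene. Friction and masses are not known exactly. Their poses are not given: they have to be found in the camera images.
- wastebox: Grey waste box fixed to the table, 270 (x) x 150 (y) mm, 184 high at its far end x = 145. Origin: on the table below the middle of the shelf's lip; +x is the way the tub is pushed. Steel shelf, top 120 mm above the table, from x = -125 to the lip at x = 0, with side rims 10 mm high, 138 mm apart. From x = 0 to 125 the orange flap covers the opening, between cheeks 127 mm apart. Hollow inside.
- lip (a point): Middle of the shelf's edge where the tub must go over, on the shelf's top surface (120 mm above the table).
- hinge (a point): Middle of the flap's hinge axis (an 8 mm rod along the box's y): 125 mm beyond the lip and 63.7 mm above the shelf.
- flap (a joint): Orange flap 136 x 116 x 4 mm, hinged along its upper, far edge. 0 = shut: it slopes up at 27 degrees from lip to hinge. Grows to 1.15 rad as its free edge at the lip is pushed down and away into the box, from above or from the shelf's side. A spring shuts it (about 1 to 4 N at a fingertip). A finger kept at shelf height opens it wider as it moves towards the hinge.
- tub_mid (a point): Centre (half-way up) of the spoiled tub, loose on the shelf: white plastic with a red lid; lid 44 mm (its x, roughly along the box's x) x 56 mm (its y), body 40 x 52 mm under the lid's 4 mm rim, 30 mm high overall, about 60 g. Axes are the tub's own, z up. At the start its front stands 2 to 20 mm short of the lip.
- tub_yellow: Bystander: like tub with a yellow lid (44 x 56 x 30 mm), on the table beside the box. Origin: centre of its underside.
- tub_blue: Bystander: like tub with a blue lid (44 x 56 x 30 mm), on the table beside the box. Origin: centre of its underside.
- tape: Bystander: yellow tape roll lying flat, 90 mm across, 25 mm high, beside the box. Origin: centre of its underside.
- sauce: Bystander: white sauce bottle with a red cap, 56 mm across, 160 mm high. Origin: centre of its underside.
- cup: Bystander: white plastic cup, 76 mm across the rim, 90 mm high. Origin: centre of its underside.
- carton: Bystander: cardboard carton 100 x 70 x 60 mm. Origin: centre of its underside.
There are look-alikes about, which are no part of the job. Leave any black or purple look-alike of the part that bears tub_mid alone.

How it is judged:
On the way, in this order (a step that is already met when the one before it is completed fails the run):
1. a finger holds the flap open (over 0.2 rad) while the tub is still on the shelf (contact force between the fingers and flap above 0.2 N and value of joint flap above 0.2 rad and x of tub_mid in the frame of wastebox below 0.01 m and z of tub_mid in the frame of wastebox above 0.125 m), for 0.1 s.
2. the tub has dropped through while a finger still holds the flap open (over 0.2 rad) (contact force between the fingers and flap above 0.2 N and value of joint flap above 0.2 rad and z of tub_mid in the frame of wastebox below 0.105 m), for 0.05 s.
At the end, for the whole second after the job is handed in: The tub lies at rest inside the waste box, its centre at least 40 mm below the shelf's top; the flap is shut (within 0.06 rad); the six bystanders are within 20 mm of where they stood (x of tub_mid in the frame of wastebox between -0.119 and 0.137 m and y of tub_mid in the frame of wastebox between -0.069 and 0.069 m and z of tub_mid in the frame of wastebox below 0.08 m and linear speed of tub below 0.02 m/s and value of joint flap below 0.06 rad and distance of each of tub_yellow, tub_blue, tape, sauce, cup, carton from where it was at the start of the episode below 0.02 m); the robot touches nothing.
It fails at once if the tub is lifted (its centre rises over 12 mm above where it sits on the shelf) (z of tub_mid in the frame of wastebox above 0.147 m).
It fails at once if the tub is pushed against the shut flap (open less than 0.08 rad) (contact force between tub and flap above 0.3 N and value of joint flap below 0.08 rad and z of tub_mid in the frame of wastebox above 0.12 m).
It fails at once if a bystander is displaced by more than 20 mm (distance of any of tub_yellow, tub_blue, tape, sauce, cup, carton from where it was at the start of the episode above 0.02 m).
It also fails if it takes over 35 s, if anything falls off the work surface, if the arm or the gripper's body presses on something with over 40 N, if the wrist force passes 120 N, or if a joint passes its speed limit or range.

## Robot

A 6-joint arm with a two-finger parallel gripper is mounted at the origin on the work surface. World frame = base frame: x ahead of the robot, y to its left, z up, the work surface at z = 0. Lengths are in m, angles in rad, forces in N, time in s.
With the tool pointing down it reaches from about 0.325 to 0.925 m from the base axis. Payload 3.1 kg.
Tool frame: the origin (TCP) lies midway between the tips of the shut fingers; the grasp point (between the pads) lies 19 mm behind it; z points along the fingers, y is the direction in which the jaws open and shut (so a half turn about z gives the same grasp; the last joint's range is limited). The gripper opens to 85 mm and grips with 20 to 120 N. Pads are 22 mm wide; open, the fingers measure 114 mm over their backs; the gripper's body (76 mm by 85 mm) begins 54 mm behind the grasp point. The pads swing forward as they close: fully open they stand 13 mm farther back than shut.
Start: joints at [1.19, 0.217, 1.613, -0, 1.311, -0.112], TCP at [0.166, 0.603, 0.231] pointing down, gripper open.
Joint ranges: [-2.75, 2.75], [-0.78, 2.1], [0.31, 2.55], [-1.13, 4.27], [0.13, 2.63], [-2.58, 2.58]. Speed limits (rad/s): [2.79, 2.79, 3.14, 3.14, 3.14, 3.14].

## Interface

Orientations are given as a rotation vector (axis times angle).
In Python, from rig import manip gives the robot as it stands.
- The arm moves only by the tool move_arm, never from a script. Its argument "steps" is a list of rows, each a list of 2 entries, a list of its own where there are three numbers: the shift along the tool's x, y, z in mm, then the turn about the tool's z in degrees. In form: [[[dx, dy, dz], spin], ...]. A call has 1 to 20 rows; each row is the pose to reach, as a shift and turn from the pose measured when the call began, along the tool's axes at that moment; what a row does not reach only later rows make up. A row lasts 1/10 s, in which the tool goes at most 50 mm and 8.59 degrees, less where a joint would pass 70% of its speed; a pose out of reach is approached as far as the arm can. A call with a gripper value outside its range is refused whole. "grip" is the opening, from 0 (shut) to 1 (fully open), set as the call begins (left out, the last holds). The fingers move at their own pace and stop on an object; "newtons" is the grip in N (left out, the last holds). Time passes only in rows, so rows that repeat a pose let the fingers close. It gives the time, the measured TCP pose, the force and the opening at its end, in the units of the state.
- manip.read_state(): the state, without advancing time (a new reading comes with each control period).
- manip.read_camera(name): name is "side" or "top" or "wrist"; returns (picture, depth): 420x560x3 uint8, red, green, blue; 420x560 float32, m along the optical axis (not along the pixel's ray), 0 where there is no reading.
- manip.camera_info(name): a dict with "fovy" (degrees; the focal length in pixels is half the picture's height over the tangent of half this angle, whatever the lens; pixels are square), "cx", "cy" (the principal point, pixels), "extrinsics" (4x4, takes a point from camera to world coordinates). Camera axes: x right, y down, z forward; pixel columns grow to the right and rows downward; lengths in m; the calibration is good to about 2 mm. A picture is of the moment at which its call begins: read the wrist's pose just before it. camera_info takes no time and is no camera call; for the wrist camera it gives the pose at the moment of the call.
- manip.finish_job(): hands the job in, once; it reports no verdict.
The state is a dict: "time_s": time; "joint_pos": joint angles; "qvel": joint speeds; "joint_efforts": joint torques, N m; "tcp_pos": TCP position; "tcp_rot": TCP orientation; "contact_force": force on the tool from outside, world axes, zero at the start; "wrist_torque": the same for the moment, N m; "gripper_width": finger opening in m.
Only numpy, scipy, OpenCV 4.12 (cv2) and the standard library are available. Lean on these libraries where they do the work, as an engineer would, in place of code of your own. Each camera call takes 0.05 s, during which the arm holds its last target. There are 200 camera calls.

## Working session

There is one attempt and no reset: what is moved stays moved. The work goes in short steps, Python scripts to look and compute and a tool call to move; the robot and the scene stay as the last step left them, time stands still between calls to the robot, and variables do not carry over. Pictures are saved under pics/ and viewed, about 8 in all and at most 12, crops included, and the job is handed in when it is done.

Besides the shell and the picture viewer there is one more tool, called after ">>>" by a JSON object that holds its "method" and its "body", one argument or row to a line. move_arm: Moves the arm, as the interface text tells. Its arguments: {"type":"object","properties":{"steps":{"type":"array"},"grip":{"type":"number"},"newtons":{"type":"number"}},"required":["steps"]}

```bash
mkdir -p pics; cat > h.py <<'E'
import numpy as np, cv2
from rig import manip
def snap(n,f):
    i=manip.camera_info(n); p,d=manip.read_camera(n)
    cv2.imwrite(f'pics/{f}.png',p[...,::-1]); np.savez(f'pics/{f}.npz',p=p,d=d,E=i['extrinsics'],k=[210/np.tan(np.radians(i['fovy'])/2),i['cx'],i['cy']])
    return p,d,i
def load(f): return np.load(f'pics/{f}.npz')
def cloud(f):
    z=load(f);F,cx,cy=z['k'];v,u=np.mgrid[:420,:560];d=z['d']
    P=np.stack([(u-cx)/F*d,(v-cy)/F*d,d],-1)@z['E'][:3,:3].T+z['E'][:3,3]
    P[d==0]=np.nan
    return P,z['p']
E
python3 - <<'E'
from h import *
for n in('side','top','wrist'):
    p,d,i=snap(n,n+'0'); print(n,i['fovy'],i['cx'],i['cy'],np.round(i['extrinsics'],3).tolist())
a=[cv2.imread(f'pics/{n}0.png') for n in('side','top','wrist')]
s=manip.read_state();print(s)
E
ls
```

```text
side 43.53337246116395 278.1236685959688 212.31756178437857 [[0.81, -0.317, 0.494, -0.107], [-0.587, -0.42, 0.692, -0.961], [-0.012, -0.85, -0.526, 0.863], [0.0, 0.0, 0.0, 1.0]]
top 53.564941557470405 278.34667581512696 206.64809972538953 [[0.025, -0.988, 0.154, 0.405], [-1.0, -0.026, -0.004, 0.009], [0.008, -0.154, -0.988, 1.128], [0.0, 0.0, 0.0, 1.0]]
wrist 62.532870995853735 272.73450986260184 202.53750914095443 [[0.264, 0.927, 0.267, 0.099], [0.964, -0.253, -0.075, 0.622], [-0.002, 0.277, -0.961, 0.372], [0.0, 0.0, 0.0, 1.0]]
{'time_s': 0.15, 'joint_pos': array([ 1.18977820e+00,  2.17625987e-01,  1.61457725e+00, -2.53759333e-05,
        1.31130818e+00, -1.12195801e-01]), 'qvel': array([-2.57779125e-04, -3.15209664e-03, -4.92066299e-03, -1.34074511e-03,
        1.09195813e-03,  4.85638082e-05]), 'joint_efforts': array([-4.75673387e-04, -3.97447586e+01, -3.04416704e+01, -2.05788328e-04,
        5.75633268e-03,  5.71338688e-06]), 'tcp_pos': array([0.1657447 , 0.60196748, 0.23023415]), 'tcp_rot': array([-4.20924871e-01, -3.11281619e+00,  2.93178051e-03]), 'contact_force': array([0.18502808, 0.16171185, 0.15251689]), 'wrist_torque': array([-0.03081175, -0.05017468, -0.00332141]), 'gripper_width': 0.08510946250142705}
h.py
pics
```

View pics/top0.png

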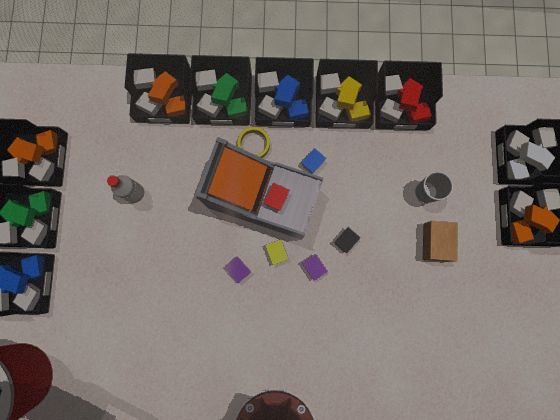

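View pics/side0.png

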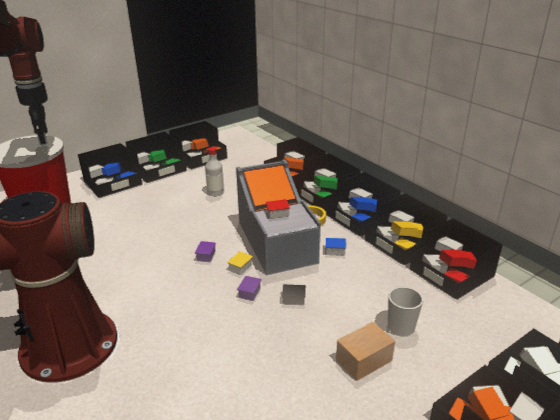

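The top view shows the box with the flap at about (238,180) and the shelf to its right, with the red tub at (277,197). The side view shows the tub at (277,208). The box's +x therefore points roughly along world +y. Next I'll measure with depth.

```bash
python3 - <<'E'
from h import *
def rect(P2): 
    r=cv2.minAreaRect((P2*1000).astype(np.float32)); return np.round(cv2.boxPoints(r)).tolist(),np.round(r[1],1),r[2]
for f,win in(('top0',(130,250,190,330)),('side0',(150,280,225,330))):
    P,p=cloud(f); h=cv2.cvtColor(p,cv2.COLOR_RGB2HSV).astype(int); m=np.zeros(p.shape[:2],bool); m[win[0]:win[1],win[2]:win[3]]=1
    red=m&((h[...,0]<5)|(h[...,0]>172))&(h[...,1]>150)&(h[...,2]>80)
    ora=m&(h[...,0]>=6)&(h[...,0]<16)&(h[...,1]>150)
    Q=P[red];Q=Q[~np.isnan(Q[:,0])];zt=np.median(Q[:,2]);k=abs(Q[:,2]-zt)<.008
    print(f,'red',k.sum(),'z',zt,'mean',Q[k].mean(0),rect(Q[k,:2]),'px',np.argwhere(red).mean(0)[::-1])
    O=P[ora];O=O[~np.isnan(O[:,0])];c=np.median(O,0);A=O
    for _ in range(4):
        n=np.linalg.svd(A-A.mean(0))[2][2] if 0 else np.linalg.eigh(np.cov(A.T))[1][:,0]; n*=np.sign(n[2]); A=O[abs((O-A.mean(0))@n)<.004]
    print(' orange',len(O),len(A),A.mean(0),'n',n,'tilt',np.degrees(np.arccos(n[2])),'dir(-n xy) yaw',np.degrees(np.arctan2(-n[1],-n[0])))
    print(' rect',rect(A[:,:2]),A[:,2].min(),A[:,2].max())
    S=P[m&(abs(P[...,2]-.12)<.006)&(h[...,1]<80)]
    print(' shelf',len(S),np.median(S[:,2]),rect(S[:,:2]))
E
python3 - <<'E'
import cv2
a=cv2.imread('pics/top0.png')[125:250,185:335];b=cv2.imread('pics/side0.png')[150:280,225:335]
import numpy as np
a=cv2.resize(a,None,fx=4,fy=4,interpolation=2);b=cv2.resize(b,None,fx=500/130,fy=500/130)
cv2.imwrite('pics/c1.png',a)
E
```

```text
top0 red 400 z 0.14953839253005424 mean [0.58239965 0.01160599 0.14951966] ([[549.0, 3.0], [598.0, -19.0], [616.0, 20.0], [566.0, 42.0]], array([43.1, 54.2]), 65.87476348876953) px [276.02493766 196.319202  ]
 orange 2279 2237 [0.62141943 0.10415723 0.15468258] n [-0.13458594 -0.43399455  0.89080602] tilt 27.025293956111927 dir(-n xy) yaw 72.77082758738837
 rect ([[547.0, 58.0], [658.0, 24.0], [693.0, 137.0], [582.0, 171.0]], array([118.5, 116.3]), 72.81717681884766) 0.11851333861630486 0.18458720136183404
 shelf 2643 0.11950247357194743 ([[493.0, -59.0], [636.0, -104.0], [716.0, 153.0], [572.0, 197.0]], array([268.7, 150.1]), 72.83612823486328)
side0 red 188 z 0.14990218756075813 mean [0.58307563 0.00880765 0.14990524] ([[548.0, 2.0], [597.0, -23.0], [618.0, 18.0], [570.0, 43.0]], array([46.7, 55. ]), 62.836448669433594) px [277.18229167 204.77604167]
 orange 1644 287 [0.69306181 0.16331061 0.12932067] n [ 0.37938155 -0.0771842   0.92201531] tilt 22.777491861191397 dir(-n xy) yaw 168.50026878602583
 rect ([[507.0, 87.0], [616.0, -12.0], [940.0, 345.0], [831.0, 443.0]], array([481.6, 146.6]), 47.7285270690918) 0.04738769642984442 0.17756876492300977
 shelf 1443 0.11963305352915532 ([[493.0, -63.0], [637.0, -107.0], [718.0, 154.0], [574.0, 199.0]], array([274. , 151.2]), 72.77277374267578)
```

View pics/c1.png

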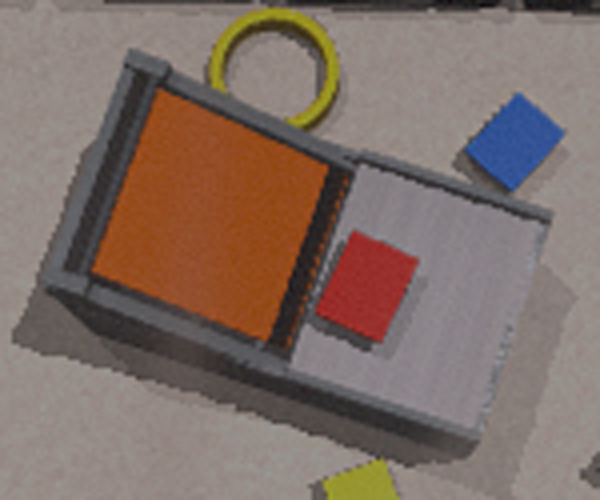

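>>> {"method": "move_arm", "body": {
  "steps": [
    [[-34, -27, 0], 0],
    [[-68, -54, 0], 0],
    [[-102, -81, 0], 0],
    [[-136, -108, 0], 0],
    [[-170, -135, 0], 0],
    [[-204, -162, 0], 0],
    [[-238, -189, 0], 0],
    [[-272, -216, 0], 0],
    [[-306, -243, 0], 0],
    [[-340, -270, 0], 0],
    [[-374, -297, 0], 0],
    [[-408, -324, 0], 0],
    [[-442, -351, 0], 0],
    [[-476, -378, 0], 0],
    [[-510, -405, 0], 0],
    [[-540, -430, 0], 1],
    [[-561, -448, 0], 2],
    [[-561, -448, 0], 2],
    [[-561, -448, 0], 2],
    [[-561, -448, 0], 2]
  ],
  "grip": 1
}}

```text
time_s: 2.15
tcp_pos: [0.5868, 0.0219, 0.2305]
tcp_rot: [-0.474, -3.104, 0.002]
contact_force: [0.0, -0.3, -0.7]
gripper_width: 0.0851
```

```bash
cat > b.py <<'E'
from h import *
from scipy.spatial.transform import Rotation as R
lip=np.array([601.3,37.2,120]); a=np.radians(72.8); B=np.array([[np.cos(a),np.sin(a),0],[-np.sin(a),np.cos(a),0],[0,0,1]])
def st():
    s=manip.read_state(); T=R.from_rotvec(s['tcp_rot']).as_matrix()
    print('t',s['time_s'],'tcp box',np.round(B@(s['tcp_pos']*1000-lip),1),'toolaxes in box\n',np.round(B@T,3),'\nF box',np.round(B@s['contact_force'],2),'w',s['gripper_width'])
E
python3 - <<'E'
from b import *
st(); snap('wrist','w1'); 
P,p=cloud('w1'); h=cv2.cvtColor(p,cv2.COLOR_RGB2HSV).astype(int)
Q=(P*1000-lip)@B.T
k=((h[...,0]<5)|(h[...,0]>172))&(h[...,1]>150)&(abs(Q[...,2]-30)<8)&(abs(Q[...,0])<100)&(abs(Q[...,1])<70)
print(k.sum(),Q[k].mean(0),cv2.minAreaRect(Q[k][:,:2].astype(np.float32)))
E
```

```text
t 2.15 tcp box [-18.9   9.3 110.5] toolaxes in box
 [[ 0.003  1.    -0.002]
 [ 1.    -0.003  0.002]
 [ 0.001 -0.002 -1.   ]] 
F box [-0.33 -0.11 -0.67] w 0.08513572783542245
4761 [-28.42392192   9.53337124  29.28029604] ((-28.843374252319336, 9.125846862792969), (55.28687286376953, 43.207637786865234), 84.47346496582031)
```

View pics/w1.png

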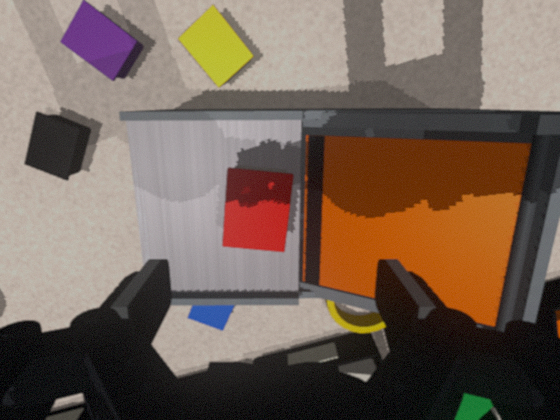

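>>> {"method": "move_arm", "body": {
  "steps": [
    [[0, -2, 25], 0],
    [[0, -2, 50], 0],
    [[0, -2, 75], 0],
    [[0, -2, 90], 0],
    [[0, -2, 97], 0],
    [[0, -2, 104], 0],
    [[0, -2, 109], 0],
    [[0, -2, 113], 0],
    [[0, -2, 115], 0],
    [[0, -2, 115], 0],
    [[0, -2, 115], 0]
  ]
}}

```text
time_s: 3.3
tcp_pos: [0.5865, 0.0198, 0.1162]
tcp_rot: [-0.473, -3.105, 0.003]
contact_force: [0.3, -1.3, 0.4]
gripper_width: 0.0854
```

```bash
python3 - <<'E'
from b import *
st(); snap('side','s2')
a=cv2.imread('pics/s2.png')[120:290,200:360]; cv2.imwrite('pics/s2c.png',cv2.resize(a,None,fx=3.5,fy=3.5,interpolation=2))
E
```

```text
t 3.3 tcp box [-21.    9.   -3.8] toolaxes in box
 [[ 0.002  1.    -0.002]
 [ 1.    -0.002  0.   ]
 [ 0.    -0.002 -1.   ]] 
F box [-1.11 -0.65  0.4 ] w 0.08539908535970497
```

View pics/s2c.png

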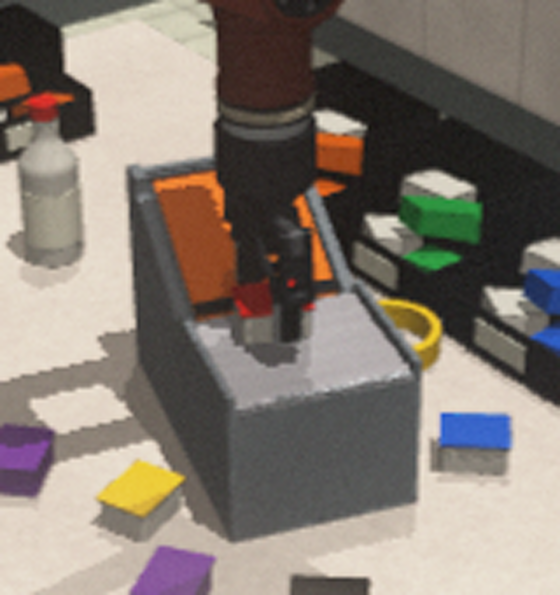

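The rear finger is behind the tub and the front finger is on the flap. I'll go slightly lower and advance.

>>> {"method": "move_arm", "body": {
  "steps": [
    [[0, 0, 2], 0],
    [[0, 0, 4], 0],
    [[0, 4, 4], 0],
    [[0, 8, 4], 0],
    [[0, 12, 4], 0],
    [[0, 16, 4], 0],
    [[0, 20, 4], 0],
    [[0, 22, 4], 0],
    [[0, 24, 4], 0],
    [[0, 24, 4], 0],
    [[0, 24, 4], 0],
    [[0, 24, 4], 0]
  ]
}}

```text
time_s: 4.55
tcp_pos: [0.5936, 0.0429, 0.1123]
tcp_rot: [-0.473, -3.105, 0.002]
contact_force: [-1.0, -0.7, 1.0]
gripper_width: 0.0858
```

```bash
python3 - <<'E'
from b import *
st(); snap('side','s3'); snap('wrist','w3')
a=cv2.imread('pics/s3.png')[140:270,225:335]; a=cv2.resize(a,(355,420),interpolation=2); cv2.imwrite('pics/s3c.png',np.hstack([a,cv2.imread('pics/w3.png')[:,60:500]]))
E
```

```text
t 4.55 tcp box [ 3.2  9.  -7.7] toolaxes in box
 [[ 0.002  1.    -0.001]
 [ 1.    -0.002  0.   ]
 [ 0.    -0.001 -1.   ]] 
F box [-0.96  0.71  0.98] w 0.08582699589321162
```

View pics/s3c.png

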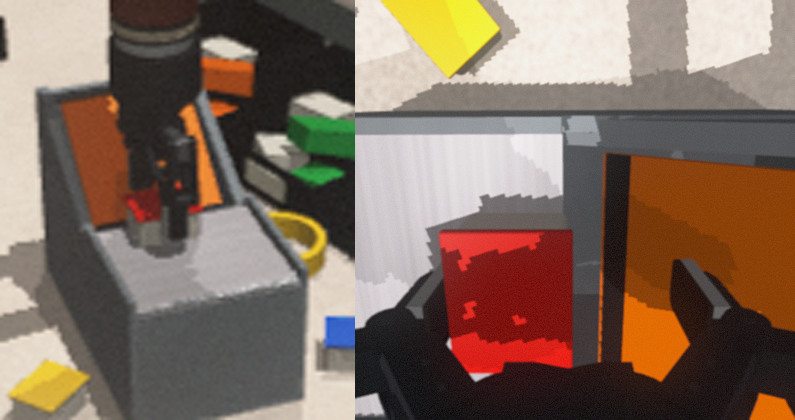

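>>> {"method": "move_arm", "body": {
  "steps": [
    [[0, 3, 0], 0],
    [[0, 6, 0], 0],
    [[0, 9, 0], 0],
    [[0, 12, 0], 0],
    [[0, 15, 0], 0],
    [[0, 18, 0], 0],
    [[0, 21, 0], 0],
    [[0, 24, 0], 0],
    [[0, 27, 0], 0],
    [[0, 30, 0], 0],
    [[0, 33, 0], 0],
    [[0, 36, 0], 0],
    [[0, 36, 0], 0],
    [[0, 36, 0], 0],
    [[0, 36, 0], 0]
  ]
}}

```text
time_s: 6.15
tcp_pos: [0.6043, 0.0773, 0.1123]
tcp_rot: [-0.474, -3.105, 0.002]
contact_force: [-1.0, -1.2, 0.4]
gripper_width: 0.0851
```

```bash
python3 - <<'E'
from b import *
st(); snap('side','s4'); snap('wrist','w4')
a=cv2.imread('pics/s4.png')[140:270,225:335]; a=cv2.resize(a,(355,420),interpolation=2); cv2.imwrite('pics/s4c.png',np.hstack([a,cv2.imread('pics/w4.png')[:,60:500]]))
E
```

```text
t 6.15 tcp box [39.2  9.  -7.7] toolaxes in box
 [[ 0.003  1.    -0.001]
 [ 1.    -0.003  0.   ]
 [ 0.    -0.001 -1.   ]] 
F box [-1.39  0.57  0.39] w 0.08513214144638612
```

View pics/s4c.png

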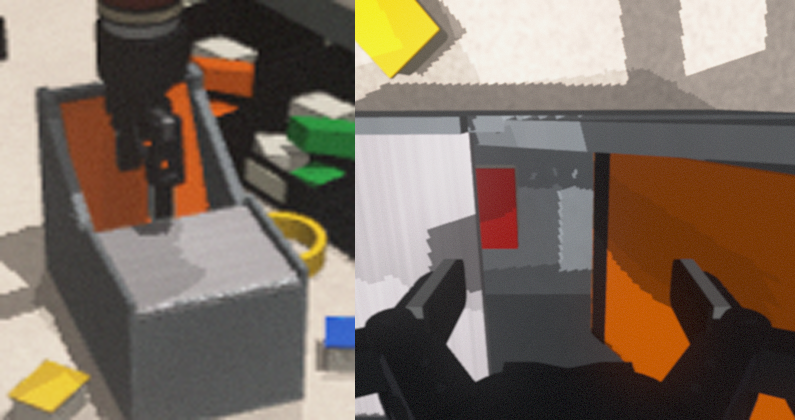

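The tub has dropped; its red lid shows at the bottom of the box at about (497,208), and the flap is held open. Now I'll retreat back and up.

>>> {"method": "move_arm", "body": {
  "steps": [
    [[0, -8, 0], 0],
    [[0, -16, 0], 0],
    [[0, -24, 0], 0],
    [[0, -32, -4], 0],
    [[0, -36, -10], 0],
    [[0, -40, -20], 0],
    [[0, -40, -35], 0],
    [[0, -40, -55], 0],
    [[0, -40, -80], 0],
    [[0, -40, -110], 0],
    [[0, -40, -140], 0],
    [[0, -40, -170], 0],
    [[0, -40, -170], 0],
    [[0, -40, -170], 0],
    [[0, -40, -170], 0]
  ]
}}

```text
time_s: 7.75
tcp_pos: [0.5917, 0.0395, 0.2814]
tcp_rot: [-0.473, -3.103, 0.002]
contact_force: [0.1, -0.1, -0.2]
gripper_width: 0.0851
```

```bash
python3 - <<'E'
from b import *
st(); snap('side','s5'); snap('wrist','w5')
P,p=cloud('w4'); h=cv2.cvtColor(p,cv2.COLOR_RGB2HSV).astype(int); Q=(P*1000-lip)@B.T
m=((h[...,0]<5)|(h[...,0]>172))&(h[...,1]>150)&(Q[...,2]<0); print('tub lid in w4, box frame rel shelf',m.sum(),np.nanmedian(Q[m],0))
P,p=cloud('w5'); h=cv2.cvtColor(p,cv2.COLOR_RGB2HSV).astype(int); Q=(P*1000-lip)@B.T
o=(h[...,0]>5)&(h[...,0]<17)&(h[...,1]>150)&(Q[...,0]>5)&(Q[...,0]<120)&(abs(Q[...,1])<55)
c=np.linalg.lstsq(np.c_[Q[o][:,:2],np.ones(o.sum())],Q[o][:,2],rcond=None)[0];print('flap deg',np.degrees(np.arctan(c[0])),o.sum())
a=cv2.imread('pics/s5.png')[120:320,150:430]; a=cv2.resize(a,(588,420),interpolation=2); cv2.imwrite('pics/s5c.png',a)
for f in('side0','s5'):
    p=load(f)['p'].astype(int)
d=abs(load('side0')['p'].astype(int)-load('s5')['p']).max(-1)
for n,(u,v) in dict(sauce=(214,175),yellow=(240,261),blue=(336,246),cup=(404,312),carton=(366,350),tape=(318,215)).items(): print(n,(d[v-12:v+12,u-12:u+12]>50).sum())
E
```

```text
t 7.75 tcp box [ -0.6   9.8 161.4] toolaxes in box
 [[ 0.002  1.    -0.001]
 [ 1.    -0.002  0.002]
 [ 0.002 -0.001 -1.   ]] 
F box [-0.05 -0.17 -0.24] w 0.08512166848305572
tub lid in w4, box frame rel shelf 2877 [ -6.51094247  12.16273718 -84.71179514]
flap deg 15.550137195564414 19415
sauce 0
yellow 0
blue 0
cup 0
carton 0
tape 0
```

View pics/s5c.png

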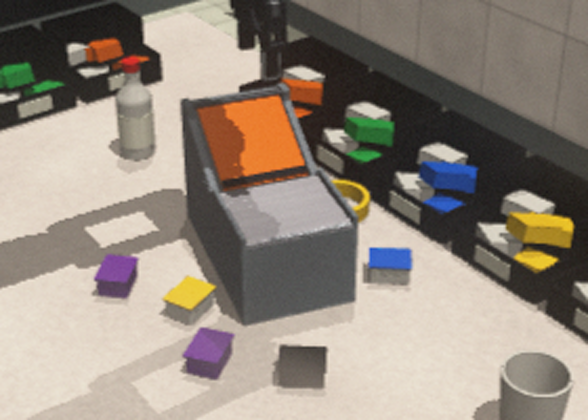

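The flap looks shut. The 15.5° fit is suspect because it may include points off the flap, so I'll redo it robustly.

```bash
python3 - <<'E'
from b import *
from scipy.optimize import least_squares
manip.read_state(); snap('wrist','w6')
for f in('w1','w6'):
    P,p=cloud(f); h=cv2.cvtColor(p,cv2.COLOR_RGB2HSV).astype(int); Q=(P*1000-lip)@B.T
    o=(h[...,0]>5)&(h[...,0]<17)&(h[...,1]>150)&(Q[...,0]>5)&(Q[...,0]<115)&(abs(Q[...,1])<50)&(Q[...,2]>-60)&(Q[...,2]<90)
    q=Q[o]; A=np.c_[q[:,:2],np.ones(len(q))]
    r=least_squares(lambda c:A@c-q[:,2],[.5,0,0],loss='soft_l1'); print(f,len(q),np.degrees(np.arctan(r.x[0])),np.median(abs(r.fun)))
E
```

```text
w1 23557 26.94137541941525 0.5172604157606244
w6 15941 26.936765874586538 0.5161377395768803
```

The flap is at 26.94°, the same as at the start, so it is shut. Handing in.

```bash
python3 -c "
from rig import manip
print(manip.finish_job())"
```

```text
the job is handed in; nothing more can be done
None
```

The spoiled tub is in the waste box, the flap is shut again, and I handed the job in at about 8 s; no verdict is reported back. I lowered the open gripper so that its front finger pressed the flap open. I then moved it forward so that the rear finger pushed the tub over the lip, and backed away.

**Last checks:**
- **Tub:** its lid was seen about 85 mm below the shelf's top. That puts its centre roughly 100 mm down, while the finger was still holding the flap open.
- **Flap angle when held open:** I judged this from the finger position and pictures, not from a measurement. It came to about 0.3 rad before the drop and wider afterwards.
- **Flap shut:** it slopes at 26.94°, the same as at the start. My first fit gave 15.5°, which I put down to stray pixels. A robust refit on a new picture gave 26.94°, with about 0.5 mm residual.
- **Bystanders:** the side picture shows no change around any of the six.
- **Contact:** the arm stands clear of everything, with a contact force of about 0.3 N, which is sensor noise.

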